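Cycle the selector and hold the inspection cover over its studs

TASK

Check the gear unit's selector before it is closed up: pull the sprung hand lever all the way to its stop, towards the robot's side, ease it slowly back home without letting it snap, and let go of it. Then take the two-hole aluminium cover plate by its lug out of the blue parts bin, carry it over the tool case, and finish while holding it still and level about a finger's breadth (10 to 15 mm) above the tips of the unit's two studs, its holes lined up with the studs, so that sealant can be put on; the cover must never touch the gear unit. Do not disturb anything else on the bench.

Things in the scene. Friction and masses are not known exactly. Their poses are not given: they have to be found in the camera images.
- housing: Grey cast gear unit, fixed; foot 170 x 200 x 20 mm, body 160 (x) x 180 (y) mm, flat top 80 mm up. Origin: centre of underside; z up, x roughly away from the robot (yaw -0.35 to 0.2). In its top, centred 25 mm to -y, a 52 x 34 mm opening between two studs (8 mm thick, rising 22 mm from the top, 80 mm apart along x). Hand lever on its +y end. Left or right of the case.
- studs (a point): Point midway between the two stud tips, at their height (102 mm above the bench; in the unit's frame 0, -25, 102 mm). The studs stand 40 mm to either side along this frame's x axis (same axes as the unit). The cover's origin belongs above this point.
- lever (a joint): Sprung lever angle (rad): 0 at home (leaning 0.35 rad from vertical to the unit's +x), 0.8 at its stop (leaning 0.45 rad to the unit's -x, towards the robot). A spring drives it home against a damper: 0.45 N m at home, 1.2 at the stop (3.5 to 9 N at the grip), damping 0.3 N m s/rad. Let go from far out, it snaps back.
- lever_grip (a point): Grip point of the lever's black grip: a round bar 18 mm thick, 62 mm long, along the unit's y, at the top of the 12 mm thick lever arm and reaching outwards (+y) from it. The point is on the bar's axis, 34 mm out from the arm, 24 mm from the free end, 177 mm above the bench at home, on a 130 mm radius about the hinge. Pinch from above, closing along the unit's x.
- lever_hinge (a point): Point on the lever's level hinge axis, in the same plane across the axis as lever_grip: 55 mm above the bench. The axis runs along the unit's y.
- bin: Blue open plastic bin, fixed, outside 190 (x) x 210 (y) x 50 mm high, walls 4 mm; origin: centre of its underside. It holds the cover and a bush, on whichever side of the tool case the gear unit is not.
- cover: Aluminium plate 110 (x) x 56 (y) x 8 mm, 0.11 to 0.22 kg, with two 16 mm through holes 80 mm apart along x (40 mm either side of the middle) and a lug on the middle of its top, 36 (x) x 16 (y) mm, its top 37 mm above the underside. Origin: centre of underside; z up. Either way round is the same. Pinch the lug across its 16 mm. Lies flat in the bin.
- case: Closed grey tool case 300 (x) x 80 (y) x 110 mm high standing between the bin and the gear unit, 2.5 kg; origin: centre of its underside. An obstacle, leave it in place.
- can: Closed can, 56 mm diameter, 75 mm high, standing on the far end of the tool case (its top 185 mm above the bench); origin: centre of its underside. Leave it in place.
- bush: Brass ring 40 mm outside, 18 mm high, in the bin beside the cover; origin: centre of its underside. Leave it.
- jar: Closed jar 70 mm diameter, 100 mm high, far side of the bench; origin: centre of its underside. Leave it.
- bearing: Steel bearing ring 90 mm outside, 24 mm high, far side of the bench; origin: centre of its underside. Leave it.
- offcut: Wooden offcut 70 x 200 x 35 mm, far side of the bench; origin: centre of its underside. Leave it.
- spanner: Steel wrench lying flat lengthways on top of the tool case, at its near end. Leave it.

How it is judged (in metres and radians):
On the way, in this order (a step that is already met when the one before it is completed fails the run):
1. the lever is pulled to its stop (within 0.1 rad) (value of joint lever above 0.7 rad), for 0.1 s.
2. the lever is back home and the hand is off it (value of joint lever below 0.06 rad and contact force between the fingers and housing below 0.1 N), for 0.2 s.
At the end, for the whole second after the job is handed in: Cover gripped, still (20 mm/s), level (0.09 rad), underside 3 to 25 mm above the stud tips, centre within 5 mm of the midpoint of the studs, long axis within 0.09 rad of their line, not touching the unit; lever home (under 0.06 rad) (horizontal distance between cover and studs below 0.005 m and z of cover in the frame of studs between 0.003 and 0.025 m and angle between the x axis of cover and the x axis of studs, either way round below 0.09 rad and angle between cover's own z axis and vertical below 0.09 rad and linear speed of cover below 0.02 m/s and contact force between the fingers and cover above 2 N and contact force between cover and housing below 0.1 N and value of joint lever below 0.06 rad); the arm keeps its last pose, push and grip.
It fails at once if the lever snaps back faster than 2.2 rad/s (velocity of joint lever below -2.2 rad/s).
It fails at once if the cover touches the gear unit (contact force between cover and housing above 0.5 N).
It fails at once if another thing on the bench is shifted by more than 30 mm (distance of any of case, can, jar, bearing, offcut, spanner, bush from where it was at the start of the episode above 0.03 m).
It also fails if it takes over 69 s, if anything falls off the work surface, if the arm or the gripper's body presses on something with over 40 N, if the wrist force passes 120 N, or if a joint passes its speed limit or range.

ROBOT

A 6-joint arm with a two-finger parallel gripper is mounted at the origin on the work surface. World frame = base frame: x ahead of the robot, y to its left, z up, the work surface at z = 0. Lengths are in mm, angles in rad, forces in N, time in s.
With the tool pointing down it reaches from about 300 to 775 mm from the base axis. Payload 14.6 kg.
Tool frame: the origin (TCP) lies between the finger pads; the fingertips stand ahead of it and the grasp point (between the pads) lies 11 mm behind it (manip.finger_overhang is the z of the fingertips in the tool frame, in mm); z points along the fingers, y is the line along which they close (so a half turn about z gives the same grasp; the last joint's range is limited). The gripper opens to 94 mm and grips with 3 to 60 N. Pads are 16 mm wide; open, the fingers measure 119 mm over their backs; the gripper's body (75 mm by 177 mm) begins 78 mm behind the grasp point.
Start: joints at [-1.264, 0.3, 1.521, -0, 1.321, -0.067], TCP at [200.828, -512.013, 213.446] pointing down, gripper open.
Joint ranges: [-3.03, 3.03], [-0.79, 2.21], [0.23, 2.52], [-1.04, 4.18], [0, 3.07], [-2.55, 2.55]. Speed limits (rad/s): [2.22, 2.22, 2.57, 3.14, 3.14, 3.14].

INTERFACE

Orientations are given as [roll, pitch, yaw] about the fixed x, y, z axes, in that order (R = Rz(yaw) Ry(pitch) Rx(roll)).
In Python, from cell import manip gives the robot as it stands.
- The arm moves only by the tool jog_arm, never from a script. Its argument "series" is a list of rows, each a list of 7 numbers: the shift along the world's x, y, z as a fraction of full scale, then the turn, a rotation vector about the world's x, y, z as a fraction of full scale, then the closure, from 0 (fully open) to 1 (shut). In form: [[dx, dy, dz, wx, wy, wz, fingers], ...]. A call has 1 to 8 rows; each row is the pose to reach, as a shift and turn from the pose commanded when the call began; what a row does not reach only later rows make up. Full scale, the value 1, is 120 mm for a shift and 90 degrees for a turn. A row lasts 1/12 s, in which the tool goes at most 41.7 mm and 7.16 degrees, less where a joint would pass 70% of its speed; a pose out of reach is approached as far as the arm can. A call with a number of a shift or a turn outside -1 to 1 is refused whole. A call with a gripper value outside its range is refused whole. The fingers move at their own pace and stop on an object; "grip_force" is the grip in N (left out, the last holds). Time passes only in rows, so rows that repeat a pose let the fingers close. It gives the time, the measured TCP pose, the force, the opening and the grip force at its end, in the units of the state.
- manip.read_state(): the state, without advancing time (a new reading comes with each control period).
- manip.camera(name): name is "scene" or "top"; returns a dict with "frame" (400x640x3 uint8, red, green, blue), "vfov" (degrees; the focal length in pixels is half the picture's height over the tangent of half this angle, whatever the lens; pixels are square), "cx", "cy" (the principal point, pixels), "k1" (the pictures are not rectified: a ray, as slopes to the right and down, at radius r is drawn at 1 + k1 r^2 times it, then the intrinsics apply), "R" (3x3) and "t" (3): a world point X has camera coordinates R X + t. Camera axes: x right, y down, z forward; pixel columns grow to the right and rows downward; lengths in mm; the calibration is good to about 2 mm. A picture is of the moment at which its call begins. There is no depth.
- manip.sign_off(): hands the job in; it is judged then, once.
The state is a dict: "clock": time; "joints": joint angles; "qd": joint speeds; "effort": joint torques, N m; "eef_pos": TCP position; "eef_rot": TCP orientation; "wrist_force": force on the tool from outside, world axes, zero at the start; "moment": the same for the moment, N m; "finger_gap": finger opening in mm; "finger_force": force on a finger pad.
Only numpy, scipy, OpenCV 4.12 (cv2) and the standard library are available. Lean on these libraries where they do the work, as an engineer would, in place of code of your own. Each camera call takes 0.05 s, during which the arm holds its last target. There are 200 camera calls.

## Working session

There is one attempt and no reset: what is moved stays moved. The work goes in short steps, Python scripts to look and compute and a tool call to move; the robot and the scene stay as the last step left them, time stands still between calls to the robot, and variables do not carry over. Pictures are saved under pics/ and viewed, at most 10 in all, crops included, and the job is handed in when it is done.

Besides the shell and the picture viewer there is one more tool, called as name([rows], argument=value, ...), one row to a line, values as JSON. jog_arm: Moves the arm, as the interface text tells. Its arguments: {"type":"object","properties":{"series":{"type":"array"},"grip_force":{"type":"number"}},"required":["series"]}

```bash
mkdir -p pics; ls; python3 - <<'E'
from cell import manip
import cv2,pickle
d={}
for n in("top","scene"):
    c=manip.camera(n);d[n]=c
    cv2.imwrite(f"pics/{n}0.png",c["frame"][:,:,::-1])
    print(n,{k:v for k,v in c.items() if k!="frame"})
pickle.dump(d,open("c0.pkl","wb"))
print(manip.read_state(),manip.finger_overhang)
E
```

```text
pics
top {'vfov': 55.83298146478245, 'cx': 319.9869491507904, 'cy': 188.4794548815172, 'k1': 0.0051379480265375645, 'R': array([[-0.00238915, -0.9998446 , -0.01746641],
       [-0.98899384,  0.00494645, -0.14787398],
       [ 0.14793739,  0.01692088, -0.98885197]]), 't': array([ 30.86283864, 657.16634771, 858.46568021])}
scene {'vfov': 53.81371575768532, 'cx': 317.78880191064894, 'cy': 206.97993972351057, 'k1': -0.00745266067753634, 'R': array([[-0.81474693,  0.57965681,  0.01361686],
       [ 0.41429115,  0.59842339, -0.68574944],
       [-0.40564798, -0.55307091, -0.72771031]]), 't': array([ 514.34957675, -163.84280123, 1239.89004462])}
{'clock': 0.1, 'joints': array([-1.26360645e+00,  3.00390173e-01,  1.52148822e+00, -2.27627587e-05,
        1.32067315e+00, -6.66046404e-02]), 'qd': array([ 1.11691280e-03, -3.90106964e-04, -2.94234137e-03, -9.60990034e-05,
        6.77640454e-05,  1.69837098e-04]), 'effort': array([-8.51491762e-06, -5.32648087e+01, -3.53284621e+01,  7.09433248e-02,
        2.34568800e-02, -5.48014020e-05]), 'eef_pos': array([ 200.75916819, -511.82681113,  212.96999384]), 'eef_rot': array([-3.14063443e+00, -4.18187866e-05,  3.73800137e-01]), 'wrist_force': array([0.10764703, 0.59822398, 0.2401393 ]), 'moment': array([0.01312954, 0.03704438, 0.00379623]), 'finger_force': 0.0, 'finger_gap': 94.08528866847394} 8.0
```

View pics/top0.png

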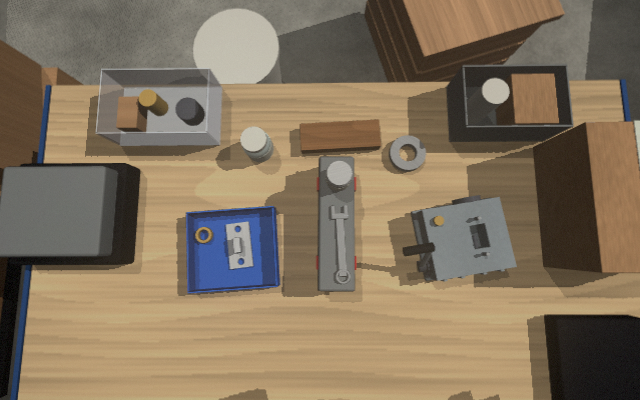

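View pics/scene0.png

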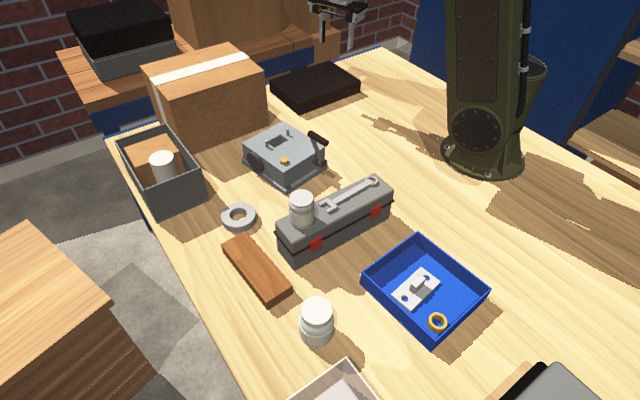

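The top view shows the gear unit on the right at about (465,240), with its lever grip at (418,249). The bin is on the left at (232,250) with the cover at (238,246), and the case is in the middle. The scene view shows the same layout, with the lever at (317,140).

```bash
python3 - <<'E'
import cv2,pickle,numpy as np
d=pickle.load(open("c0.pkl","rb"))
t=d["top"]["frame"][:,:,::-1];s=d["scene"]["frame"][:,:,::-1]
z=lambda im,x,y,w,h,k:cv2.resize(im[y:y+h,x:x+w],None,fx=k,fy=k,interpolation=cv2.INTER_CUBIC)
a=np.vstack([np.hstack([z(t,395,190,130,100,3),z(t,180,200,100,100,3)]),np.hstack([z(s,235,110,100,90,3),z(s,355,225,130,90,3)])]) if 0 else None
A=np.zeros((600,800,3),np.uint8)
def put(im,x,y):A[y:y+im.shape[0],x:x+im.shape[1]]=im
put(z(t,395,190,130,100,3),0,0); put(z(t,215,210,50,70,4),400,0)
put(z(s,235,110,100,90,3),0,305); put(z(s,380,255,70,60,4),400,305)
cv2.imwrite("pics/crop0.png",A)
E
```

```text
(no output)
```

View pics/crop0.png

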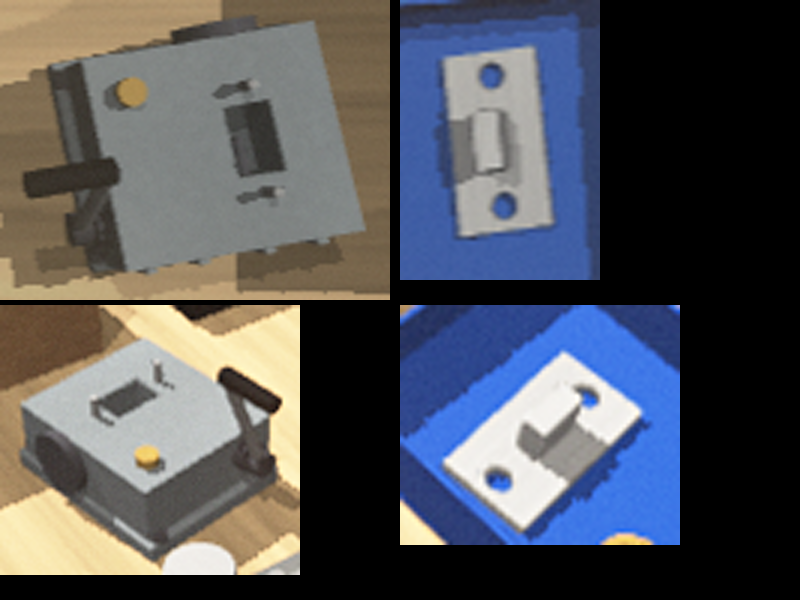

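The crops show the unit's top corners, the stud tips, the grip bar ends, and the cover's corners and holes clearly, with the stud tips at about (253,85) and (279,190) in the top crop. I'll turn these into positions.

```bash
cat > h.py <<'E'
import numpy as np,cv2,pickle
def K(c):
    f=200/np.tan(np.radians(c["vfov"]/2));return np.array([[f,0,c["cx"]],[0,f,c["cy"]],[0,0,1]])
def ray(c,p):
    n=cv2.undistortPoints(np.array([[p]],float),K(c),np.array([c["k1"],0,0,0.]))[0,0]
    return -c["R"].T@c["t"], c["R"].T@np.array([*n,1])
def onz(c,p,z):
    o,d=ray(c,p);return o+d*(z-o[2])/d[2]
def tri(cs,ps):
    A=np.zeros((3,3));b=np.zeros(3)
    for c,p in zip(cs,ps):
        o,d=ray(c,p);d=d/np.linalg.norm(d);M=np.eye(3)-np.outer(d,d);A+=M;b+=M@o
    X=np.linalg.solve(A,b)
    return X
def proj(c,X):
    return cv2.projectPoints(np.array([X],float),cv2.Rodrigues(c["R"])[0],c["t"],K(c),np.array([c["k1"],0,0,0.]))[0][0,0]
E
python3 - <<'E'
from h import *
np.set_printoptions(precision=1,suppress=True)
d=pickle.load(open("c0.pkl","rb"));T,S=d["top"],d["scene"]
u=lambda p,o,k,off:tuple((np.array(p)-o+.5)/k-.5+off)
t1=lambda p:u(p,(0,0),3,(395,190)); t2=lambda p:u(p,(400,0),4,(215,210))
s1=lambda p:u(p,(0,305),3,(235,110)); s2=lambda p:u(p,(400,305),4,(380,255))
print("top corners T");C=[onz(T,t1(p),80)for p in[(318,21),(365,231),(128,272),(82,61)]]
print(np.array(C),np.mean(C,0))
for a,b in((0,1),(3,2),(0,3),(1,2)):
    v=C[a]-C[b];print(np.linalg.norm(v),np.arctan2(v[1],v[0]))
Cs=[onz(S,s1(p),80)for p in[(22,402),(138,340),(270,412),(148,494)]];print("S",np.array(Cs),np.mean(Cs,0))
print("studs T",onz(T,t1((253,85)),102),onz(T,t1((280,190)),102))
print("studs S",onz(S,s1((94,399)),102),onz(S,s1((157,363)),102))
print("grip ends tri",tri((T,S),(t1((27,185)),s1((276,405)))),tri((T,S),(t1((117,170)),s1((224,373)))))
P=[(443,58),(531,46),(553,224),(460,237)];Q=[(443,465),(563,352),(641,411),(523,530)]
A=np.array([onz(T,t2(p),12)for p in P]);B=np.array([onz(S,s2(p),12)for p in Q])
print("cover T",A,A.mean(0),"\nS",B,B.mean(0))
for M in(A[[0,1,2,3]],):
    for i,j in((0,3),(1,2),(0,1),(3,2)):v=M[i]-M[j];print(np.linalg.norm(v),np.arctan2(v[1],v[0]))
print("holes",[onz(T,t2(p),12)for p in((491,76),(504,206))],[onz(S,s2(p),12)for p in((498,479),(586,397))])
L=[(474,112),(501,108),(506,170),(482,172)]
print("lug top T",np.mean([onz(T,t2(p),41)for p in L],0))
E
```

```text
top corners T
[[ 631.6 -386.3   80. ]
 [ 474.3 -409.3   80. ]
 [ 444.5 -232.9   80. ]
 [ 601.7 -205.7   80. ]] [ 538.  -308.5   80. ]
159.00981895373377 0.14551278890326488
159.45381662978753 0.1719007520670247
183.07601084908939 -1.4064123790732006
178.87752925583905 -1.4037971485654652
S [[ 628.6 -383.7   80. ]
 [ 482.1 -408.7   80. ]
 [ 440.6 -235.9   80. ]
 [ 599.3 -202.3   80. ]] [ 537.6 -307.6   80. ]
studs T [ 581.4 -325.1  102. ] [ 504.8 -339.6  102. ]
studs S [ 582.3 -322.5  102. ] [ 503.1 -337.4  102. ]
grip ends tri [ 509.2 -139.8  179.1] [ 519.3 -200.2  179.2]
cover T [[574.7 263.9  12. ]
 [581.9 209.4  12. ]
 [473.6 193.   12. ]
 [466.  249.6  12. ]] [524. 229.  12.] 
S [[582.7 210.7  12. ]
 [472.5 195.2  12. ]
 [465.2 250.   12. ]
 [574.5 265.2  12. ]] [523.7 230.3  12. ]
109.6198941992105 0.1300731567789267
109.4819265169666 0.14945971509138917
54.985784720460906 1.7025339105903432
57.10860083093663 1.705248182859598
holes [array([563.5, 233.7,  12. ]), array([484.5, 223.3,  12. ])] [array([563.7, 234.8,  12. ]), array([484.3, 225.1,  12. ])]
lug top T [524.  225.8  41. ]
```

jog_arm([
  [0.43, 0.48, 0.14, 0, 0, 0.14, 0],
  [0.868, 0.968, 0.14, 0, 0, 0.289, 0],
  [0.868, 0.968, 0.14, 0, 0, 0.289, 0],
  [0.868, 0.968, 0.14, 0, 0, 0.289, 0],
  [0.868, 0.968, 0.14, 0, 0, 0.289, 0],
  [0.868, 0.968, 0.14, 0, 0, 0.289, 0],
])

```text
clock: 0.6
eef_pos: [305.8, -395.0, 230.3]
eef_rot: [3.141, 0.0, 0.83]
wrist_force: [-0.5, -0.1, -0.2]
finger_gap: 93.9
finger_force: 0.0
```

jog_arm([
  [0.43, 0.48, 0, 0, 0, 0.14, 0],
  [0.868, 0.968, 0, 0, 0, 0.289, 0],
  [0.868, 0.968, 0, 0, 0, 0.289, 0],
  [0.868, 0.968, 0, 0, 0, 0.289, 0],
  [0.868, 0.968, 0, 0, 0, 0.289, 0],
  [0.868, 0.968, 0, 0, 0, 0.289, 0],
])

```text
clock: 1.1
eef_pos: [409.3, -279.7, 229.9]
eef_rot: [-3.141, -0.0, 1.282]
wrist_force: [-0.2, -0.9, -0.1]
finger_gap: 94.4
finger_force: 0.0
```

jog_arm([
  [0.43, 0.48, 0, 0, 0, 0.14, 0],
  [0.868, 0.968, 0, 0, 0, 0.289, 0],
  [0.868, 0.968, 0, 0, 0, 0.289, 0],
  [0.868, 0.968, 0, 0, 0, 0.289, 0],
  [0.868, 0.968, 0, 0, 0, 0.289, 0],
  [0.868, 0.968, 0, 0, 0, 0.289, 0],
])

```text
clock: 1.6
eef_pos: [513.2, -164.3, 229.6]
eef_rot: [-3.141, -0.0, 1.734]
wrist_force: [-1.1, -0.3, 0.1]
finger_gap: 93.8
finger_force: 0.0
```

jog_arm([
  [0, 0, -0.2, 0, 0, 0, 0],
  [0, 0, -0.4, 0, 0, 0, 0],
  [0, 0, -0.53, 0, 0, 0, 0],
  [0, 0, -0.53, 0, 0, 0, 0.4],
  [0, 0, -0.53, 0, 0, 0, 0.6],
  [0, 0, -0.53, 0, 0, 0, 0.7],
  [0, 0, -0.53, 0, 0, 0, 0.75],
  [0, 0, -0.53, 0, 0, 0, 0.75],
], grip_force=25)

```text
clock: 2.27
eef_pos: [513.5, -164.0, 167.7]
eef_rot: [3.14, 0.001, 1.735]
wrist_force: [-1.0, -0.1, -0.4]
finger_gap: 64.0
finger_force: 0.0
```

```bash
python3 - <<'E'
from cell import manip
import cv2,pickle,numpy as np
d={n:manip.camera(n) for n in("top","scene")}
pickle.dump(d,open("c1.pkl","wb"))
z=lambda im,x,y,w,h,k:cv2.resize(im[y:y+h,x:x+w,::-1],None,fx=k,fy=k,interpolation=cv2.INTER_CUBIC)
A=np.hstack([z(d["top"]["frame"],370,180,130,130,3),z(d["scene"]["frame"],250,60,130,130,3)])
cv2.imwrite("pics/grip1.png",A)
s=manip.read_state();print(s["eef_pos"],s["finger_gap"],s["finger_force"],s["wrist_force"])
E
```

```text
[ 513.46161101 -163.69964193  167.3046078 ] 56.09706337706071 0.0 [-0.29290358  0.43640505  0.99503501]
```

View pics/grip1.png

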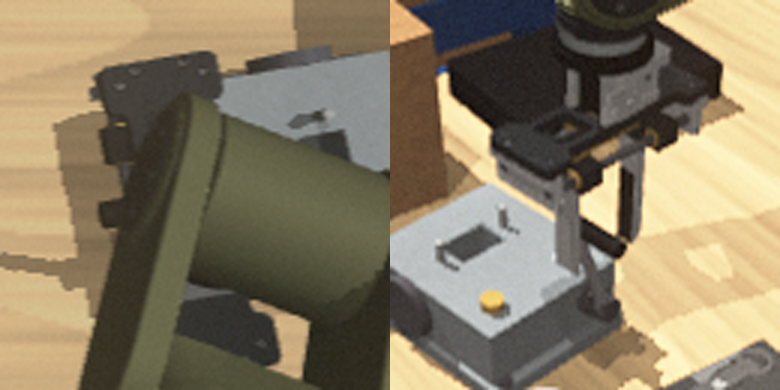

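The scene crop shows the fingers straddling the bar, which lies at (605,240) between the fingers at (568,220) and (628,200). I'll close on it.

jog_arm([
  [0, 0, 0, 0, 0, 0, 0.85],
  [0, 0, 0, 0, 0, 0, 0.9],
  [0, 0, 0, 0, 0, 0, 0.9],
  [0, 0, 0, 0, 0, 0, 0.95],
  [0, 0, 0, 0, 0, 0, 1],
  [0, 0, 0, 0, 0, 0, 1],
  [0, 0, 0, 0, 0, 0, 1],
  [0, 0, 0, 0, 0, 0, 1],
], grip_force=25)

```text
clock: 3.03
eef_pos: [513.6, -163.4, 166.7]
eef_rot: [3.141, 0.0, 1.736]
wrist_force: [3.9, 0.0, -1.2]
finger_gap: 17.4
finger_force: 25.0
```

jog_arm([
  [0, 0, 0, 0, 0, 0, 1],
  [0, 0, 0, 0, 0, 0, 1],
  [0, 0, 0, 0, 0, 0, 1],
  [0, 0, 0, 0, 0, 0, 1],
])

```text
clock: 3.37
eef_pos: [513.5, -163.5, 166.8]
eef_rot: [3.141, 0.0, 1.736]
wrist_force: [4.0, 0.8, -1.2]
finger_gap: 17.2
finger_force: 25.0
```

```bash
python3 - <<'E'
import numpy as np
ux=np.array([np.cos(.165),np.sin(.165)])
for th in np.arange(0,.86,.05):
    p=.35-th; s=130*(np.sin(p)-np.sin(.35)); z=130*(np.cos(p)-np.cos(.35))
    print(round(th,2),np.round(np.r_[s*ux,z]/120,3))
E
```

```text
0.0 [0. 0. 0.]
0.05 [-0.051 -0.008  0.017]
0.1 [-0.102 -0.017  0.032]
0.15 [-0.154 -0.026  0.044]
0.2 [-0.207 -0.034  0.054]
0.25 [-0.26  -0.043  0.06 ]
0.3 [-0.313 -0.052  0.064]
0.35 [-0.366 -0.061  0.066]
0.4 [-0.42  -0.07   0.064]
0.45 [-0.473 -0.079  0.06 ]
0.5 [-0.526 -0.088  0.054]
0.55 [-0.579 -0.096  0.044]
0.6 [-0.631 -0.105  0.032]
0.65 [-0.682 -0.114  0.017]
0.7 [-0.733 -0.122  0.   ]
0.75 [-0.783 -0.13  -0.02 ]
0.8 [-0.831 -0.138 -0.042]
0.85 [-0.879 -0.146 -0.067]
```

jog_arm([
  [-0.051, -0.008, 0.017, 0, 0, 0, 1],
  [-0.102, -0.017, 0.032, 0, 0, 0, 1],
  [-0.154, -0.026, 0.044, 0, 0, 0, 1],
  [-0.207, -0.034, 0.054, 0, 0, 0, 1],
  [-0.26, -0.043, 0.06, 0, 0, 0, 1],
  [-0.313, -0.052, 0.064, 0, 0, 0, 1],
  [-0.366, -0.061, 0.066, 0, 0, 0, 1],
  [-0.42, -0.07, 0.064, 0, 0, 0, 1],
], grip_force=30)

```text
clock: 4.03
eef_pos: [464.2, -172.0, 176.0]
eef_rot: [3.137, 0.002, 1.736]
wrist_force: [11.3, 4.4, 5.7]
finger_gap: 17.1
finger_force: 30.0
```

jog_arm([
  [-0.053, -0.009, -0.004, 0, 0, 0, 1],
  [-0.106, -0.018, -0.01, 0, 0, 0, 1],
  [-0.159, -0.026, -0.02, 0, 0, 0, 1],
  [-0.211, -0.035, -0.032, 0, 0, 0, 1],
  [-0.262, -0.044, -0.047, 0, 0, 0, 1],
  [-0.313, -0.052, -0.064, 0, 0, 0, 1],
  [-0.363, -0.06, -0.084, 0, 0, 0, 1],
  [-0.363, -0.06, -0.084, 0, 0, 0, 1],
])

```text
clock: 4.7
eef_pos: [419.8, -179.3, 165.2]
eef_rot: [3.139, 0.001, 1.735]
wrist_force: [7.6, 2.5, 5.4]
finger_gap: 16.9
finger_force: 30.0
```

jog_arm([
  [-0.025, -0.004, -0.01, 0, 0, 0, 1],
  [-0.05, -0.008, -0.022, 0, 0, 0, 1],
  [-0.05, -0.008, -0.022, 0, 0, 0, 1],
  [-0.05, -0.008, -0.022, 0, 0, 0, 1],
  [-0.05, -0.008, -0.022, 0, 0, 0, 1],
])

```text
clock: 5.12
eef_pos: [414.5, -180.2, 162.8]
eef_rot: [3.138, 0.001, 1.736]
wrist_force: [7.9, 2.8, 7.8]
finger_gap: 17.5
finger_force: 30.0
```

```bash
python3 - <<'E'
from cell import manip
import cv2,numpy as np
c=manip.camera("scene")
cv2.imwrite("pics/stop.png",cv2.resize(c["frame"][60:210,230:400,::-1],None,fx=4,fy=4,interpolation=cv2.INTER_CUBIC))
E
```

```text
(no output)
```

View pics/stop.png

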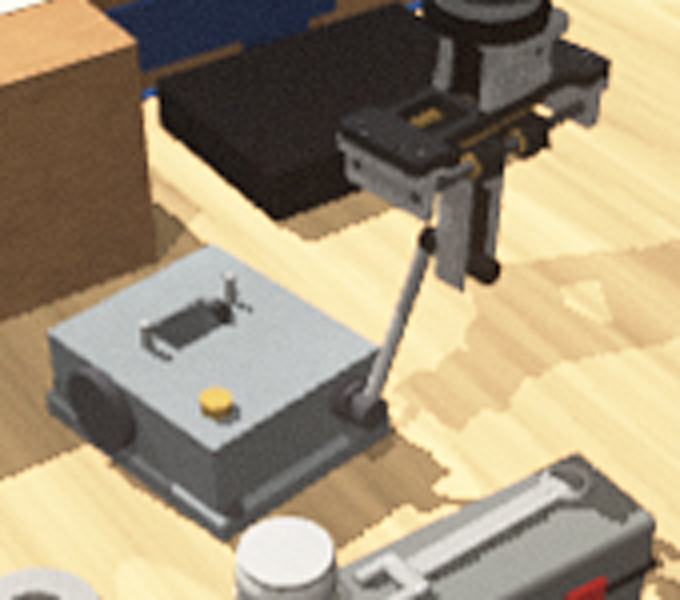

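The lever now leans towards the robot at its stop, with the grip still pinched at (460,255). Next I'll ease it back.

jog_arm([
  [0.024, 0.004, 0.011, 0, 0, 0, 1],
  [0.048, 0.008, 0.022, 0, 0, 0, 1],
  [0.073, 0.012, 0.032, 0, 0, 0, 1],
  [0.098, 0.016, 0.042, 0, 0, 0, 1],
  [0.123, 0.02, 0.051, 0, 0, 0, 1],
  [0.149, 0.024, 0.059, 0, 0, 0, 1],
  [0.2, 0.033, 0.074, 0, 0, 0, 1],
  [0.252, 0.042, 0.086, 0, 0, 0, 1],
])

```text
clock: 5.83
eef_pos: [443.9, -175.1, 171.8]
eef_rot: [-3.141, -0.0, 1.735]
wrist_force: [2.6, -2.3, -2.3]
finger_gap: 17.2
finger_force: 30.0
```

jog_arm([
  [0.053, 0.008, 0.01, 0, 0, 0, 1],
  [0.106, 0.017, 0.016, 0, 0, 0, 1],
  [0.159, 0.026, 0.02, 0, 0, 0, 1],
  [0.213, 0.035, 0.022, 0, 0, 0, 1],
  [0.266, 0.044, 0.02, 0, 0, 0, 1],
  [0.319, 0.053, 0.016, 0, 0, 0, 1],
  [0.372, 0.062, 0.01, 0, 0, 0, 1],
])

```text
clock: 6.42
eef_pos: [488.7, -167.5, 173.0]
eef_rot: [-3.141, -0.0, 1.736]
wrist_force: [0.1, -2.6, -5.9]
finger_gap: 17.1
finger_force: 30.0
```

jog_arm([
  [0.043, 0.007, -0.008, 0, 0, 0, 1],
  [0.085, 0.014, -0.016, 0, 0, 0, 1],
  [0.126, 0.02, -0.028, 0, 0, 0, 1],
  [0.167, 0.027, -0.04, 0, 0, 0, 1],
  [0.207, 0.034, -0.054, 0, 0, 0, 1],
  [0.224, 0.037, -0.06, 0, 0, 0, 1],
  [0.224, 0.037, -0.06, 0, 0, 0, 1],
  [0.224, 0.037, -0.06, 0, 0, 0, 1],
])

```text
clock: 7.08
eef_pos: [514.3, -163.3, 166.1]
eef_rot: [-3.139, -0.0, 1.736]
wrist_force: [-10.8, -1.8, 7.5]
finger_gap: 17.3
finger_force: 30.0
```

jog_arm([
  [0, 0, 0, 0, 0, 0, 0.7],
  [0, 0, 0, 0, 0, 0, 0.5],
  [0, 0, 0, 0, 0, 0, 0.4],
  [0, 0, 0, 0, 0, 0, 0.3],
  [0, 0, 0, 0, 0, 0, 0.3],
  [0, 0, 0, 0, 0, 0, 0.3],
  [0, 0, 0, 0, 0, 0, 0.3],
])

```text
clock: 7.67
eef_pos: [515.2, -163.1, 165.9]
eef_rot: [3.142, -0.0, 1.736]
wrist_force: [-0.4, -0.6, -0.6]
finger_gap: 60.4
finger_force: 0.0
```

jog_arm([
  [0, 0, 0.1, 0, 0, 0, 0.3],
  [0, 0, 0.3, 0, 0, 0, 0.3],
  [0, 0, 0.6, 0, 0, 0, 0.3],
  [0, 0, 0.9, 0, 0, 0, 0.3],
  [0, 0, 1, 0, 0, 0, 0.3],
])

```text
clock: 8.08
eef_pos: [516.0, -163.5, 291.2]
eef_rot: [3.136, 0.003, 1.736]
wrist_force: [-0.1, -0.8, 0.6]
finger_gap: 65.9
finger_force: 0.0
```

```bash
python3 - <<'E'
from cell import manip
import cv2,numpy as np
from h import *
c=manip.camera("scene")
cv2.imwrite("pics/home.png",cv2.resize(c["frame"][:240,200:440,::-1],None,fx=2.4,fy=2.4,interpolation=cv2.INTER_CUBIC))
d=pickle.load(open("c0.pkl","rb"));T,S=d["top"],d["scene"]
from h import onz
# case corners from crude picks
for p in((321,157),(353,157),(355,290),(319,290)):print(onz(T,p,110).round())
print("can",onz(T,(340,174),185).round())
for p in((189,214),(274,208),(278,285),(188,292)):print("bin",onz(T,p,50).round())
print("bush",onz(T,(204,235),22).round())
E
```

```text
[720.  25. 110.]
[720. -48. 110.]
[427. -47. 110.]
[427.  30. 110.]
can [667. -15. 185.]
bin [597. 342.  50.]
bin [611. 138.  50.]
bin [431. 126.  50.]
bin [416. 335.  50.]
bush [548. 313.  22.]
```

View pics/home.png

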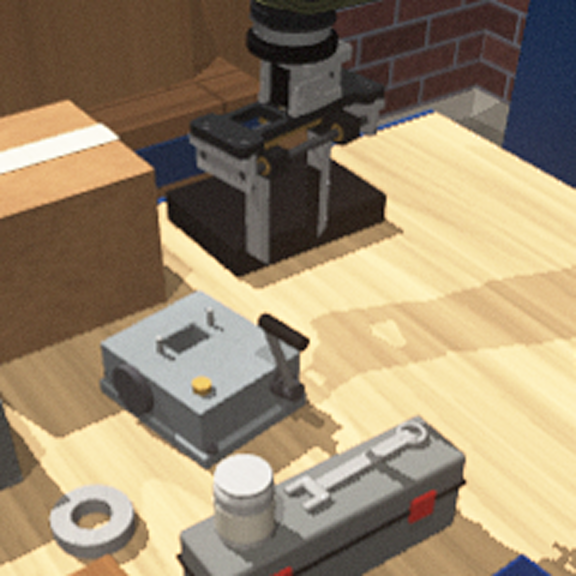

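The lever is back home with the hand clear of it; the grip is at (285,330), same as at the start. Now over to the cover.

jog_arm([
  [0, 0.2, 0, 0, 0, -0.06, 0.3],
  [0.017, 0.5, 0, 0, 0, -0.13, 0.3],
  [0.017, 0.818, 0, 0, 0, -0.2, 0.3],
  [0.017, 0.818, 0, 0, 0, -0.255, 0.3],
  [0.017, 0.818, 0, 0, 0, -0.255, 0.3],
  [0.017, 0.818, 0, 0, 0, -0.255, 0.3],
])

```text
clock: 8.63
eef_pos: [517.1, -65.1, 285.5]
eef_rot: [-3.141, 0.0, 1.338]
wrist_force: [-0.1, 0.0, -0.9]
finger_gap: 65.8
finger_force: 0.0
```

jog_arm([
  [0, 0.2, 0, 0, 0, -0.06, 0.3],
  [0.017, 0.5, 0, 0, 0, -0.13, 0.3],
  [0.017, 0.818, 0, 0, 0, -0.2, 0.3],
  [0.017, 0.818, 0, 0, 0, -0.255, 0.3],
  [0.017, 0.818, 0, 0, 0, -0.255, 0.3],
  [0.017, 0.818, 0, 0, 0, -0.255, 0.3],
])

```text
clock: 9.13
eef_pos: [519.3, 32.2, 285.6]
eef_rot: [-3.141, 0.0, 0.939]
wrist_force: [0.2, -0.1, -0.9]
finger_gap: 65.7
finger_force: 0.0
```

jog_arm([
  [0, 0.2, 0, 0, 0, -0.06, 0.3],
  [0.017, 0.5, 0, 0, 0, -0.13, 0.3],
  [0.017, 0.818, 0, 0, 0, -0.2, 0.3],
  [0.017, 0.818, 0, 0, 0, -0.255, 0.3],
  [0.017, 0.818, 0, 0, 0, -0.255, 0.3],
  [0.017, 0.818, 0, 0, 0, -0.255, 0.3],
])

```text
clock: 9.63
eef_pos: [521.5, 130.0, 285.7]
eef_rot: [3.142, 0.0, 0.538]
wrist_force: [-0.1, -0.3, -0.1]
finger_gap: 65.8
finger_force: 0.0
```

jog_arm([
  [0, 0.2, 0, 0, 0, -0.06, 0.3],
  [0.017, 0.5, 0, 0, 0, -0.13, 0.3],
  [0.017, 0.818, 0, 0, 0, -0.2, 0.3],
  [0.017, 0.818, 0, 0, 0, -0.255, 0.3],
  [0.017, 0.818, 0, 0, 0, -0.255, 0.3],
  [0.017, 0.818, 0, 0, 0, -0.255, 0.3],
  [0.017, 0.818, 0, 0, 0, -0.255, 0.3],
])

```text
clock: 10.22
eef_pos: [523.7, 227.8, 286.0]
eef_rot: [3.141, -0.0, 0.136]
wrist_force: [0.1, -0.9, 0.8]
finger_gap: 66.0
finger_force: 0.0
```

jog_arm([
  [0, 0.01, -0.3, 0, 0, 0, 0.3],
  [0, 0.01, -0.6, 0, 0, 0, 0.3],
  [0, 0.01, -0.9, 0, 0, 0, 0.3],
  [0, 0.01, -1, 0, 0, 0, 0.3],
])

```text
clock: 10.55
eef_pos: [521.8, 228.6, 161.3]
eef_rot: [3.14, 0.006, 0.135]
wrist_force: [-0.1, 0.0, -0.9]
finger_gap: 66.0
finger_force: 0.0
```

jog_arm([
  [0, 0, -0.25, 0, 0, 0, 0.3],
  [0, 0, -0.5, 0, 0, 0, 0.3],
  [0, 0, -0.75, 0, 0, 0, 0.3],
  [0, 0, -0.9, 0, 0, 0, 0.3],
  [0, 0, -0.9, 0, 0, 0, 0.3],
  [0, 0, -0.9, 0, 0, 0, 0.3],
])

```text
clock: 11.05
eef_pos: [523.9, 230.1, 58.9]
eef_rot: [3.142, -0.0, 0.134]
wrist_force: [-0.1, -0.8, -0.5]
finger_gap: 65.5
finger_force: 0.0
```

```bash
python3 - <<'E'
from cell import manip
import cv2,numpy as np
c=manip.camera("scene")
cv2.imwrite("pics/bin.png",cv2.resize(c["frame"][190:350,340:500,::-1],None,fx=3.6,fy=3.6,interpolation=cv2.INTER_CUBIC))
s=manip.read_state();print(s["eef_pos"],s["eef_rot"])
E
```

```text
[524.36064983 230.47102743  59.79584988] [-3.14119301e+00 -1.99025921e-03  1.33984206e-01]
```

View pics/bin.png

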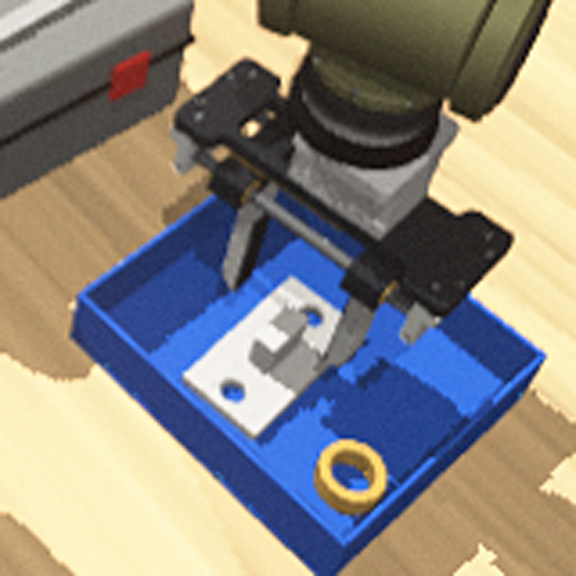

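The fingers are centred either side of the lug at (285,335), and the bush is clear at (350,475). I'll lower and pinch.

jog_arm([
  [0, 0, -0.15, 0, 0, 0, 0.3],
  [0, 0, -0.25, 0, 0, 0, 0.3],
  [0, 0, -0.29, 0, 0, 0, 0.3],
  [0, 0, -0.29, 0, 0, 0, 0.5],
  [0, 0, -0.29, 0, 0, 0, 0.6],
  [0, 0, -0.29, 0, 0, 0, 0.7],
  [0, 0, -0.29, 0, 0, 0, 0.75],
  [0, 0, -0.29, 0, 0, 0, 0.8],
], grip_force=20)

```text
clock: 11.77
eef_pos: [523.5, 230.8, 23.7]
eef_rot: [-3.141, -0.001, 0.134]
wrist_force: [-0.4, -0.3, -0.9]
finger_gap: 35.9
finger_force: 0.0
```

jog_arm([
  [0, 0, 0, 0, 0, 0, 0.82],
  [0, 0, 0, 0, 0, 0, 0.85],
  [0, 0, 0, 0, 0, 0, 0.9],
  [0, 0, 0, 0, 0, 0, 1],
  [0, 0, 0, 0, 0, 0, 1],
  [0, 0, 0, 0, 0, 0, 1],
  [0, 0, 0, 0, 0, 0, 1],
], grip_force=30)

```text
clock: 12.35
eef_pos: [523.3, 230.7, 23.2]
eef_rot: [-3.142, -0.0, 0.133]
wrist_force: [-1.6, -1.1, 2.7]
finger_gap: 15.6
finger_force: 30.0
```

jog_arm([
  [0, 0, 0.05, 0, 0, 0, 1],
  [0, 0, 0.15, 0, 0, 0, 1],
  [0, 0, 0.3, 0, 0, 0, 1],
  [0, 0, 0.5, 0, 0, 0, 1],
  [0, 0, 0.7, 0, 0, 0, 1],
  [0, 0, 0.9, 0, 0, 0, 1],
  [0, 0, 1, 0, 0, 0, 1],
], grip_force=40)

```text
clock: 12.93
eef_pos: [524.0, 231.0, 147.0]
eef_rot: [-3.141, -0.004, 0.134]
wrist_force: [0.1, 0.0, -0.8]
finger_gap: 16.0
finger_force: 40.0
```

jog_arm([
  [0, 0, 0.1, 0, 0, 0, 1],
  [0, 0, 0.3, 0, 0, 0, 1],
  [0, 0, 0.5, 0, 0, 0, 1],
  [0, 0, 0.7, 0, 0, 0, 1],
  [0, 0, 0.9, 0, 0, 0, 1],
  [0, 0, 1, 0, 0, 0, 1],
  [0, 0, 1, 0, 0, 0, 1],
])

```text
clock: 13.52
eef_pos: [523.8, 230.9, 265.7]
eef_rot: [-3.141, -0.004, 0.133]
wrist_force: [0.9, -0.5, -2.1]
finger_gap: 15.9
finger_force: 40.0
```

jog_arm([
  [0.003, -0.1, 0, 0, 0, 0, 1],
  [0.01, -0.25, 0, 0, 0, 0.01, 1],
  [0.016, -0.45, 0, 0, 0, 0.02, 1],
  [0.022, -0.65, 0, 0, 0, 0.02, 1],
  [0.03, -0.85, 0, 0, 0, 0.02, 1],
  [0.032, -0.938, 0, 0, 0, 0.02, 1],
])

```text
clock: 14.02
eef_pos: [526.6, 115.1, 261.4]
eef_rot: [3.141, 0.003, 0.163]
wrist_force: [-0.1, -0.0, -1.3]
finger_gap: 15.6
finger_force: 40.0
```

jog_arm([
  [0.003, -0.1, 0, 0, 0, 0, 1],
  [0.01, -0.25, 0, 0, 0, 0, 1],
  [0.016, -0.45, 0, 0, 0, 0, 1],
  [0.022, -0.65, 0, 0, 0, 0, 1],
  [0.03, -0.85, 0, 0, 0, 0, 1],
  [0.032, -0.938, 0, 0, 0, 0, 1],
])

```text
clock: 14.52
eef_pos: [530.7, 3.4, 262.2]
eef_rot: [3.142, 0.001, 0.164]
wrist_force: [-0.5, -0.0, -1.8]
finger_gap: 15.6
finger_force: 40.0
```

jog_arm([
  [0.003, -0.1, 0, 0, 0, 0, 1],
  [0.01, -0.25, 0, 0, 0, 0, 1],
  [0.016, -0.45, 0, 0, 0, 0, 1],
  [0.022, -0.65, 0, 0, 0, 0, 1],
  [0.03, -0.85, 0, 0, 0, 0, 1],
  [0.032, -0.938, 0, 0, 0, 0, 1],
])

```text
clock: 15.02
eef_pos: [534.7, -108.8, 262.6]
eef_rot: [-3.142, 0.001, 0.164]
wrist_force: [0.1, 0.2, -3.0]
finger_gap: 15.8
finger_force: 40.0
```

jog_arm([
  [0.003, -0.1, 0, 0, 0, 0, 1],
  [0.01, -0.25, 0, 0, 0, 0, 1],
  [0.016, -0.45, 0, 0, 0, 0, 1],
  [0.022, -0.65, 0, 0, 0, 0, 1],
  [0.03, -0.85, 0, 0, 0, 0, 1],
  [0.032, -0.938, 0, 0, 0, 0, 1],
])

```text
clock: 15.52
eef_pos: [538.6, -221.3, 262.7]
eef_rot: [-3.142, 0.0, 0.164]
wrist_force: [0.4, 0.4, -2.4]
finger_gap: 15.7
finger_force: 40.0
```

jog_arm([
  [0.003, -0.1, 0, 0, 0, 0, 1],
  [0.01, -0.25, 0, 0, 0, 0, 1],
  [0.016, -0.45, 0, 0, 0, 0, 1],
  [0.022, -0.65, 0, 0, 0, 0, 1],
  [0.03, -0.85, 0, 0, 0, 0, 1],
  [0.032, -0.938, 0, 0, 0, 0, 1],
  [0.032, -0.938, 0, 0, 0, 0, 1],
  [0.032, -0.938, 0, 0, 0, 0, 1],
])

```text
clock: 16.18
eef_pos: [542.6, -331.4, 262.8]
eef_rot: [-3.141, 0.0, 0.165]
wrist_force: [0.1, 1.0, -1.9]
finger_gap: 15.3
finger_force: 40.0
```

```bash
python3 - <<'E'
from cell import manip
import cv2,pickle,numpy as np
d={n:manip.camera(n) for n in("top","scene")}
pickle.dump(d,open("c2.pkl","wb"))
A=np.zeros((560,800,3),np.uint8)
z=lambda im,x,y,w,h,k:cv2.resize(im[y:y+h,x:x+w,::-1],None,fx=k,fy=k,interpolation=cv2.INTER_CUBIC)
A[:,:400]=z(d["top"]["frame"],400,140,160,224,2.5);A[:,400:]=z(d["scene"]["frame"],220,30,100,140,4)
cv2.imwrite("pics/over.png",A)
s=manip.read_state();print(s["eef_pos"],s["eef_rot"],s["wrist_force"],s["finger_gap"])
E
```

```text
[ 542.775039   -330.76275763  263.25636876] [-3.14133975e+00 -1.33699293e-04  1.66028539e-01] [ 0.20770028  0.28010412 -2.19615615] 15.739781202548441
```

View pics/over.png

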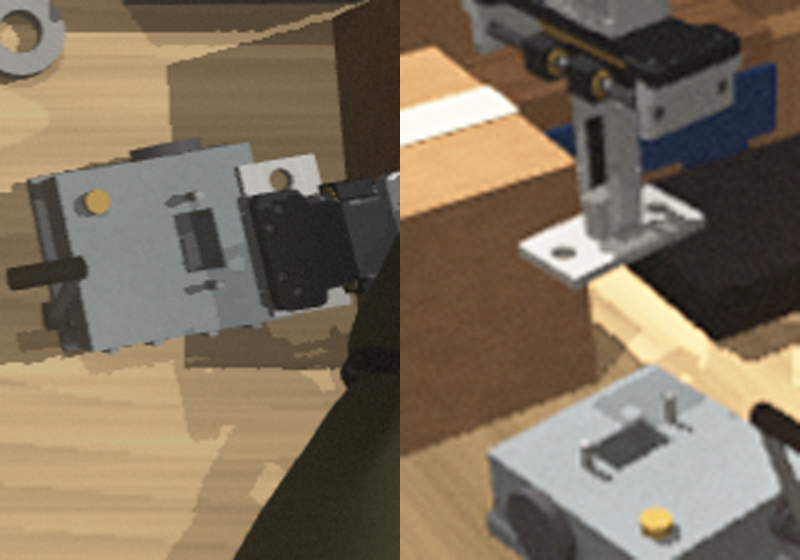

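The cover is held level above the unit. In the scene crop its far hole is at (565,252) and its corners at (520,245), (650,185), (705,218) and (583,282). In the top crop its far hole is at (281,180). I'll check the offset from these.

```bash
python3 - <<'E'
from h import *
np.set_printoptions(precision=1,suppress=True)
d=pickle.load(open("c2.pkl","rb"));T,S=d["top"],d["scene"]
# refine with white mask quad in scene crop
f=cv2.resize(S["frame"][30:170,220:320],None,fx=4,fy=4,interpolation=cv2.INTER_CUBIC)
s=lambda p:tuple((np.array(p)-(400,0)+.5)/4-.5+(220,30)); t=lambda p:tuple((np.array(p)+.5)/2.5-.5+(400,140))
Z=251.5
A=np.array([onz(S,s(p),Z)for p in[(520,245),(650,185),(705,216),(582,277)]])
print(A,A.mean(0))
for i,j in((0,1),(3,2),(0,3),(1,2)):v=A[i]-A[j];print(np.linalg.norm(v),np.arctan2(v[1],v[0]))
print("hole S",onz(S,s((565,252)),Z),onz(S,s((660,209)),Z),"hole T",onz(T,t((281,180)),Z),"tri",tri((T,S),(t((281,180)),s((565,252)))))
print("expected far hole",542.8+40*np.cos(.166),-330.8+40*np.sin(.166))
print("studs S",onz(S,s((586,444)),102),onz(S,s((670,397)),102),"T",onz(T,t((196,196)),102),onz(T,t((219,284)),102))
E
```

```text
[[ 600.5 -349.8  251.5]
 [ 491.2 -368.7  251.5]
 [ 482.9 -313.8  251.5]
 [ 587.  -294.7  251.5]] [ 540.4 -331.8  251.5]
110.95496200305361 0.1711141774483654
105.83386192468187 0.18182651300647248
56.75109181934325 -1.3294843036200366
55.489464217427674 -1.4203477072992765
hole S [ 581.  -326.3  251.5] [ 502.5 -338.   251.5] hole T [ 582.4 -325.9  251.5] tri [ 582.  -325.1  252.6]
expected far hole 582.2501443933438 -324.1904533177894
studs S [ 581.1 -323.8  102. ] [ 502.5 -337.7  102. ] T [ 581.2 -323.1  102. ] [ 504.2 -338.1  102. ]
```

jog_arm([
  [0, 0.008, -0.1, 0, 0, 0.005, 1],
  [0, 0.008, -0.25, 0, 0, 0.01, 1],
  [0, 0.008, -0.4, 0, 0, 0.01, 1],
  [0, 0.008, -0.55, 0, 0, 0.01, 1],
  [0, 0.008, -0.7, 0, 0, 0.01, 1],
  [0, 0.008, -0.85, 0, 0, 0.01, 1],
  [0, 0.008, -0.92, 0, 0, 0.01, 1],
  [0, 0.008, -0.92, 0, 0, 0.01, 1],
])

```text
clock: 16.95
eef_pos: [542.1, -329.8, 151.1]
eef_rot: [-3.139, 0.002, 0.182]
wrist_force: [0.6, 0.2, -1.6]
finger_gap: 15.7
finger_force: 40.0
```

jog_arm([
  [0, 0, -0.04, 0, 0, 0, 1],
  [0, 0, -0.08, 0, 0, 0, 1],
  [0, 0, -0.12, 0, 0, 0, 1],
  [0, 0, -0.15, 0, 0, 0, 1],
  [0, 0, -0.15, 0, 0, 0, 1],
  [0, 0, -0.15, 0, 0, 0, 1],
  [0, 0, -0.15, 0, 0, 0, 1],
  [0, 0, -0.15, 0, 0, 0, 1],
])

```text
clock: 17.62
eef_pos: [542.6, -331.3, 135.0]
eef_rot: [3.141, -0.0, 0.181]
wrist_force: [1.0, 0.3, -2.4]
finger_gap: 15.9
finger_force: 40.0
```

```bash
python3 - <<'E'
from cell import manip
import cv2,pickle,numpy as np
d={n:manip.camera(n) for n in("top","scene")}
pickle.dump(d,open("c3.pkl","wb"))
A=np.zeros((520,800,3),np.uint8)
z=lambda im,x,y,w,h,k:cv2.resize(im[y:y+h,x:x+w,::-1],None,fx=k,fy=k,interpolation=cv2.INTER_CUBIC)
A[:,:400]=z(d["top"]["frame"],430,180,100,130,4);A[:,400:]=z(d["scene"]["frame"],230,80,100,130,4)
cv2.imwrite("pics/final.png",A)
s=manip.read_state();print(s["eef_pos"],s["eef_rot"],s["wrist_force"],s["finger_gap"],s["qd"])
E
```

```text
[ 542.51095017 -331.24800956  134.94268527] [ 3.14135537e+00 -2.18386742e-04  1.80539094e-01] [-0.41756902 -1.13207795 -1.69816182] 15.452896908382208 [ 5.14377988e-05  1.39944598e-03  2.31945554e-03  6.58414810e-04
 -3.13905042e-04 -3.54926968e-04]
```

View pics/final.png

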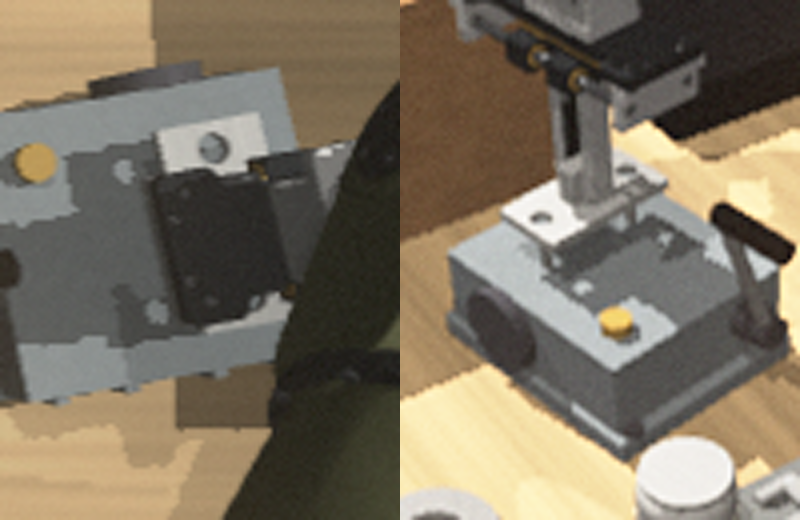

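The cover sits above the studs with its far hole at (213,149) in the top crop. In the scene crop its holes are at (541,217) and (627,170), a visible gap remains under it, and the lever is home. One numeric check before handing in.

```bash
python3 - <<'E'
from h import *
np.set_printoptions(precision=1,suppress=True)
d=pickle.load(open("c3.pkl","rb"));T,S=d["top"],d["scene"]
s=lambda p:tuple((np.array(p)-(400,0)+.5)/4-.5+(230,80)); t=lambda p:tuple((np.array(p)+.5)/4-.5+(430,180))
Z=123.5
A=np.array([onz(S,s(p),Z)for p in[(501,214),(618,150),(668,182),(555,241)]])
print(A.mean(0),[np.arctan2(*(A[i]-A[j])[1::-1]) for i,j in((0,1),(3,2))])
print("holes S",onz(S,s((541,218)),Z),onz(S,s((627,170)),Z),"T",onz(T,t((213,149)),Z))
print("tri z",tri((T,S),(t((213,149)),s((541,218)))))
E
```

```text
[ 542.4 -330.1  123.5] [np.float64(0.18495562192812795), np.float64(0.13769567598608612)]
holes S [ 582.  -325.7  123.5] [ 502.  -340.7  123.5] T [ 582.3 -324.9  123.5]
tri z [ 582.4 -324.8  124.2]
```

```bash
python3 -c "
from cell import manip
print(manip.sign_off())"
```

```text
the job is handed in; nothing more can be done
None
```

I pulled the lever to its stop, eased it home and let go of it. I then handed in with the cover held level about 13 mm above the stud tips, its centre measured within about 2 mm of the stud midpoint; the sign-off gave no verdict.

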